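Tip the carton over and push it into the low bay

TASK

The hardware carton standing on end on the bench is too tall for the low rack. Push it over towards the rack's empty bay so that it lies flat on the bench in front of the opening, then push it head first into the bay until it is fully home against the back. Only push: do not lift the carton off the bench, and leave the carton in the next bay, the bottle, the can and the jar where they stand.

Things in the scene. Friction and masses are not known exactly. Their poses are not given: they have to be found in the camera images.
- carton: Closed plain cardboard carton, rigid, 0.3 to 0.6 kg, standing on end: 160 mm tall (z), 56 mm thick (x), 90 mm wide (y). Origin at the centre of its foot (the end it stands on). Its x axis points roughly to the empty bay. Leaning over 19 degrees it falls by itself; tipped over to the bay it lies 56 mm high, x axis down, z axis pointing to the bay. Slides with ordinary cardboard friction.
- carton_toe (a point): Middle of the foot edge nearest the bay: the edge that the carton must tip over (28 mm along the carton's x axis from its origin). It stays on the bench through the whole job.
- carton_head (a point): Centre of the carton's top end, 160 mm from the origin along its z axis; this end goes first into the bay.
- rack: Low grey metal rack fixed to the bench: two bays side by side, wire roof. Origin on the bench, mid-mouth of the empty bay; x points level into it, y across. That bay: 140 mm wide (y -70 to 70), 125 deep, 78 high inside, walls 6 mm, roof wires up to 87 mm above the bench. The other bay (centre y = -146 mm) holds a carton. A carton that is home sticks out 35 mm from the mouth.
- bay_stop (a point): Point on the inside of the empty bay's back plate, midway across, 28 mm above the bench, 125 mm in from the mouth; a carton lying home touches the plate here with its head.
- stock: A like carton (160 x 90 x 56 mm), loose, already lying home in the other bay and sticking out 35 mm from it. Leave it. Origin on the bench under it, at the mouth of its bay.
- spray: Pale bottle with a narrow neck and dark cap, 64 mm in diameter, 190 mm tall, standing loose on the side away from the robot. Origin at the centre of its underside. Leave it.
- can: Metal can, 66 mm in diameter, 100 mm tall, loose, on the side away from the robot. Origin at the centre of its underside. Leave it.
- jar: Squat pale jar with a white lid, 64 mm in diameter, 80 mm tall, loose, on the robot's side of the rack. Origin at the centre of its underside. Leave it.
There are look-alikes about, which are no part of the job. What is shaped like the carton but pink is not meant.

How it is judged:
By the outcome, as a careful person would: the job done as asked, in the order asked, and still so for the second after the job is handed in, with the robot touching nothing.
It also fails if it takes over 48 s, if anything falls off the work surface, if the arm or the gripper's body presses on something with over 40 N, if the wrist force passes 120 N, or if a joint passes its speed limit or range.

ROBOT

A 6-joint arm with a two-finger parallel gripper is mounted at the origin on the work surface. World frame = base frame: x ahead of the robot, y to its left, z up, the work surface at z = 0. Lengths are in m, angles in rad, forces in N, time in s.
With the tool pointing down it reaches from about 0.35 to 0.875 m from the base axis. Payload 15.5 kg.
Tool frame: the origin (TCP) lies at the very end of the fingers, on their centre line; the grasp point (between the pads) lies r.hold_point_z behind it (r.hold_point_z is the distance from the TCP to the grasp point, in m); z points along the fingers, y is the direction in which the jaws open and shut (so a half turn about z gives the same grasp; the last joint's range is limited). The gripper opens to 85 mm and grips with 20 to 120 N. Pads are 22 mm wide; open, the fingers measure 114 mm over their backs; the gripper's body (76 mm by 85 mm) begins 54 mm behind the grasp point. The pads swing forward as they close: fully open they stand 13 mm farther back than shut.
Start: joints at [1.216, 0.494, 1.345, -0, 1.302, -0.096], TCP at [0.161, 0.604, 0.231] pointing down, gripper open.
Joint ranges: [-2.91, 2.91], [-0.82, 2.16], [0.22, 2.67], [-1.22, 4.37], [0.12, 2.79], [-3.08, 3.08]. Speed limits (rad/s): [1.89, 1.89, 2.57, 3.01, 3.01, 3.01].

INTERFACE

Orientations are given as a unit quaternion [x, y, z, w].
In Python, from rig import r, vision gives the robot as it stands. The module is installed in compiled form; this text tells all that it offers.
- The arm moves only by the tool apply_moves, never from a script. Its argument "steps" is a list of rows, each an object with "travel": the shift along the tool's x, y, z in units of 40 mm (1.0 is 40 mm), a list of three; "turn": the turn, a rotation vector about the tool's x, y, z in degrees, a list of three; "gripper": the opening, from -1 (shut) to 1 (fully open). In form: [{"travel": [tx, ty, tz], "turn": [ax, ay, az], "gripper": gripper}, ...]. A call has 1 to 5 rows; each row shifts and turns the commanded pose from where the row before left it, along the tool's axes as they then stand; what a row does not reach is not made up. A row lasts 1/12 s, in which the tool goes at most 41.7 mm and 7.16 degrees, less where a joint would pass 70% of its speed; a pose out of reach is approached as far as the arm can. A call is refused whole if a number of a shift passes 1 or a number of a turn 7.16, either way. A call with a gripper value outside its range is refused whole. The fingers move at their own pace and stop on an object; "grip_force" is the grip in N (left out, the last holds). Time passes only in rows, so rows that do not move let the fingers close. It gives the time, the measured TCP pose, the force and the opening at its end, in the units of the state.
- r.state(): the state, without advancing time (a new reading comes with each control period).
- vision.camera(name): name is "side" or "top"; returns (picture, depth): 384x512x3 uint8, blue, green, red; 384x512 float32, m along the optical axis (not along the pixel's ray), 0 where there is no reading.
- vision.camera_info(name): a dict with "K" (3x3 intrinsics, pixels), "R" (3x3) and "t" (3): a world point X has camera coordinates R X + t. Camera axes: x right, y down, z forward; pixel columns grow to the right and rows downward; lengths in m; the calibration is good to about 2 mm. A picture is of the moment at which its call begins. camera_info takes no time and is no camera call.
- r.finish_job(): hands the job in, once; it reports no verdict.
Trained networks look in the newest picture that a camera, given by its name, has taken for a name from the list of things; names that differ only in an ending like _2 or _b are one class to them, and where a whole thing is asked for, a point or a joint stands for the part that bears it (a point fixed in the world has none). Each returns a list of dicts, best first, with "confidence" (0 to 1); they miss things now and then, are a little off and sometimes report something else, mostly with a low value. They report only what shows in the picture. A call takes as long as a camera call. They do not tell look-alikes from the thing itself.
- vision.boxes_of(camera, name): "position" ([x, y, z] in m, in the coordinates of the camera as it stood for that picture, good to about 4 mm: the middle of the surface that is visible of it).
The state is a dict: "clock": time; "joint_pos": joint angles; "qd": joint speeds; "effort": joint torques, N m; "eef_pos": TCP position; "eef_rot": TCP orientation; "ft_force": force on the tool from outside, world axes, zero at the start; "moment": the same for the moment, N m; "width": finger opening in m.
Only numpy, scipy, OpenCV 4.12 (cv2) and the standard library are available. Lean on these libraries where they do the work, as an engineer would, in place of code of your own. Each camera call takes 0.05 s, during which the arm holds its last target.

## Working session

There is one attempt and no reset: what is moved stays moved. The work goes in short steps, Python scripts to look and compute and a tool call to move; the robot and the scene stay as the last step left them, time stands still between calls to the robot, and variables do not carry over. Pictures are saved under pics/ and viewed, and the job is handed in when it is done.

Besides the shell and the picture viewer there is one more tool, called after ">>>" as a command line: name --argument value ..., lists and objects as JSON in quotes. apply_moves: Moves the arm, as the interface text tells. Its arguments: {"type":"object","properties":{"steps":{"type":"array","items":{"type":"object","properties":{"travel":{"type":"array","items":{"type":"number"}},"turn":{"type":"array","items":{"type":"number"}},"gripper":{"type":"number"}}}},"grip_force":{"type":"number"}},"required":["steps"]}

```bash
mkdir -p pics; cat > h.py <<'E'
from rig import r, vision
import numpy as np, cv2
def snap(n,f):
    p,d=vision.camera(n); cv2.imwrite(f'pics/{f}.png',p); np.save(f'pics/{f}.npy',d); return p,d
def w(n,pc):
    i=vision.camera_info(n); return np.array(i["R"]).T@(np.array(pc)-np.array(i["t"]))
def px(n,X):
    i=vision.camera_info(n); c=np.array(i["R"])@np.array(X)+np.array(i["t"]); u=np.array(i["K"])@c; return u[:2]/u[2]
def cloud(n,d):
    i=vision.camera_info(n);K=np.array(i["K"]);v,u=np.mgrid[:384,:512]
    P=np.stack([(u-K[0,2])/K[0,0]*d,(v-K[1,2])/K[1,1]*d,d],-1)
    return (P-np.array(i["t"]))@np.array(i["R"])
E
python3 - <<'E'
from h import *
s=r.state();print(s["clock"],s["eef_pos"],s["eef_rot"],s["width"],r.hold_point_z)
for n in("side","top"):
    snap(n,n+"0")
    for k in("carton","rack","jar","can","spray"):
        for b in vision.boxes_of(n,k)[:4]:
            X=w(n,b["position"]);print(n,k,round(b["confidence"],2),X.round(3),px(n,X).round())
E
```

```text
0.0 [0.16043093 0.60366756 0.23069604] [ 1.29547883e-01  9.91572972e-01 -6.06770464e-04 -1.35497809e-04] 0.08543912407738298 0.0187
side carton 0.87 [ 0.48  -0.124  0.122] [330. 184.]
side carton 0.84 [ 0.355 -0.013  0.136] [340. 244.]
side carton 0.68 [ 0.577 -0.263  0.13 ] [339. 133.]
side rack 0.85 [0.594 0.161 0.078] [200. 232.]
side jar 0.62 [0.372 0.111 0.085] [286. 288.]
side spray 0.58 [0.701 0.005 0.108] [226. 161.]
top carton 0.64 [ 0.58  -0.267  0.16 ] [389. 199.]
top carton 0.59 [ 0.365 -0.036  0.157] [275. 286.]
top carton 0.56 [ 0.488 -0.141  0.163] [329. 234.]
top rack 0.76 [0.598 0.153 0.085] [207. 179.]
top rack 0.54 [ 0.489 -0.143  0.163] [330. 233.]
top jar 0.76 [0.383 0.095 0.077] [219. 272.]
top can 0.7 [ 0.701 -0.154  0.098] [337. 150.]
top spray 0.78 [ 0.707 -0.002  0.126] [276. 138.]
```

```bash
python3 -c "
import cv2,numpy as np
a=cv2.imread('pics/side0.png');cv2.imwrite('pics/s0b.png',cv2.resize(a,(800,600)))
a=cv2.imread('pics/top0.png');cv2.imwrite('pics/t0b.png',cv2.resize(a,(800,600)))"
```

```text
(no output)
```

View pics/s0b.png

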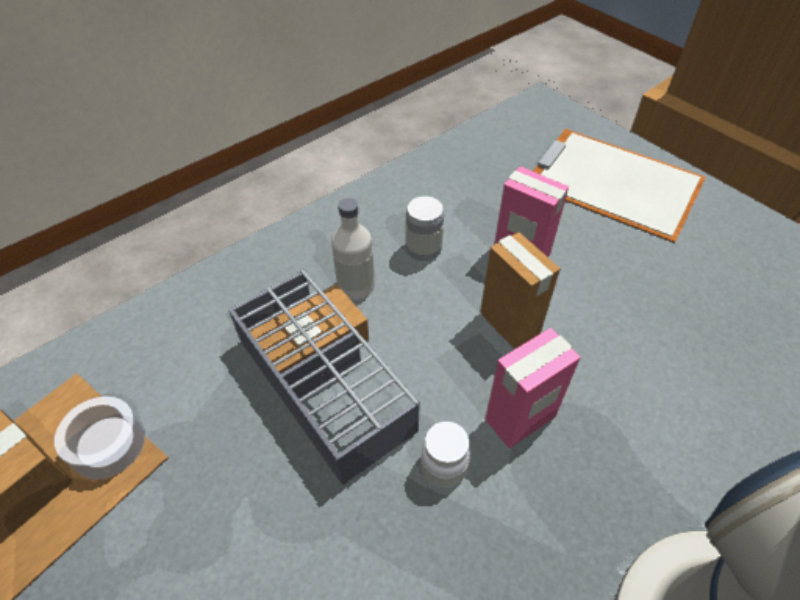

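View pics/t0b.png

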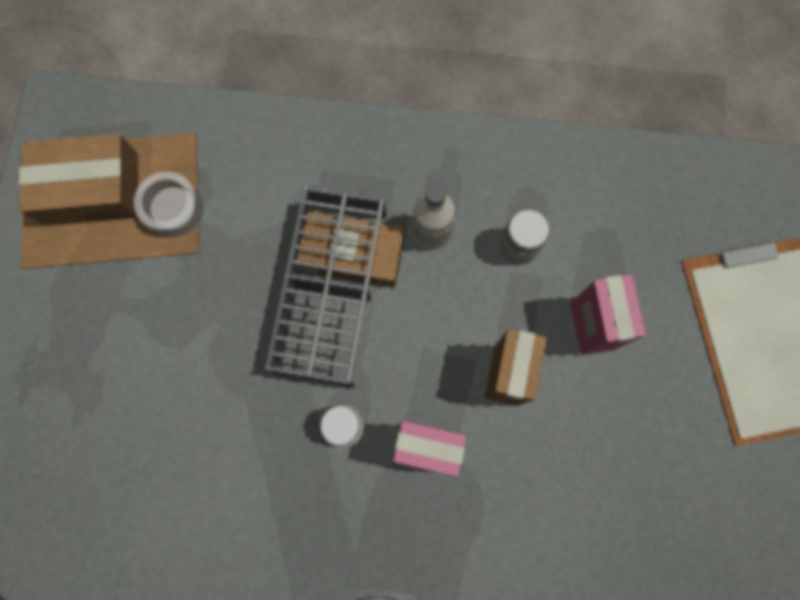

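The brown carton stands at side (325,215)/top (332,232), in native pixels. The two pink ones, at top (388,197) and (275,287), are look-alikes. The brown box at far left is on a board, not standing on end by the rack. The empty bay is the one nearer the robot, at top (205,212), and the other bay holds the stock carton. Next I'll measure the geometry and make an enlarged crop.

```bash
python3 - <<'E'
from h import *
p=cv2.imread('pics/top0.png');d=np.load('pics/top0.npy');W=cloud("top",d)
hsv=cv2.cvtColor(p,cv2.COLOR_BGR2HSV)
def rect(m,name):
    P=W[m];rr=cv2.minAreaRect((P[:,:2]*1000).astype(np.float32));print(name,m.sum(),np.round(rr,1).tolist() if 0 else rr,"z",np.median(P[:,2]).round(4)); return cv2.boxPoints(rr)
z=W[...,2];x=W[...,0];y=W[...,1]
m=(abs(x-.488)<.08)&(abs(y+.141)<.075)&(z>.145)&(z<.18)
lab=cv2.connectedComponents(m.astype(np.uint8))[1]; 
m=lab==lab[233,330]; print(rect(m,"carton top").round())
m=(x>.43)&(x<.78)&(y>.05)&(y<.26)&(z>.079)&(z<.1)
print(rect(m,"rack roof").round())
m=(x>.55)&(x<.78)&(y>.03)&(y<.26)&(z>.045)&(z<.066);rect(m,"stock")
for n,c in (("jar",(.383,.095)),("can",(.701,-.154)),("spray",(.707,-.002)),("pinkA",(.365,-.036)),("pinkB",(.58,-.267))):
    m=(np.hypot(x-c[0],y-c[1])<.06)&(z>.065)
    rect(m,n)
c=np.hstack([cv2.resize(p[150:320,180:350],(400,400),interpolation=2),cv2.resize(cv2.imread('pics/side0.png')[130:310,250:430],(400,400),interpolation=2)])
cv2.imwrite('pics/crop.png',c)
c=cv2.resize(p[110:260,160:280],(640,800)[::1],interpolation=2);cv2.imwrite('pics/rackcrop.png',cv2.resize(p[110:260,160:280],(480,600),interpolation=2))
E
```

```text
carton top 1093 ((492.4507141113281, -149.87115478515625), (56.14944076538086, 91.82039642333984), 83.58641052246094) z 0.1596
[[ 444. -173.]
 [ 535. -183.]
 [ 541. -127.]
 [ 450. -117.]]
rack roof 2168 ((597.2301025390625, 148.72506713867188), (131.63121032714844, 298.2432861328125), 86.71602630615234) z 0.0834
[[445.  92.]
 [742.  74.]
 [750. 206.]
 [452. 223.]]
stock 2007 ((644.3589477539062, 125.02497863769531), (162.55209350585938, 197.7762451171875), 86.89947509765625) z 0.0554
jar 463 ((382.9151611328125, 100.06300354003906), (52.72126007080078, 55.55747985839844), 6.247488498687744) z 0.0794
can 627 ((709.6162109375, -153.58290100097656), (62.512298583984375, 63.13889694213867), 14.978021621704102) z 0.0984
spray 727 ((715.2042846679688, -6.333522796630859), (62.73432540893555, 56.89402770996094), 86.9317398071289) z 0.1292
pinkA 1916 ((363.7281494140625, -34.94562530517578), (91.26160430908203, 55.946014404296875), 83.54301452636719) z 0.1616
pinkB 1517 ((587.3978271484375, -282.4687194824219), (91.64849853515625, 58.43406677246094), 15.543244361877441) z 0.1584
```

View pics/crop.png

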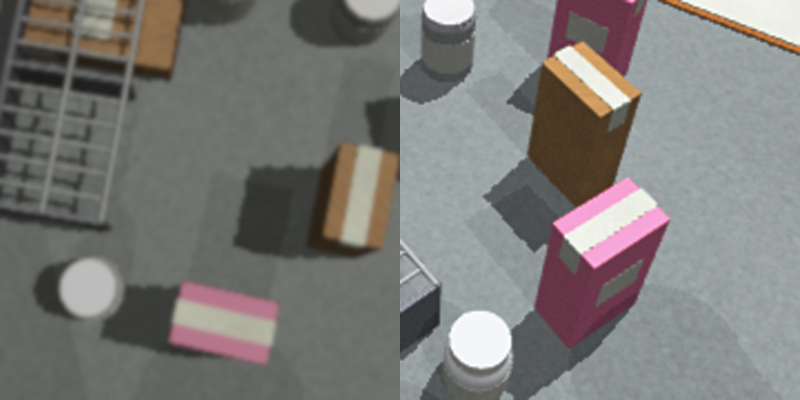

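View pics/rackcrop.png

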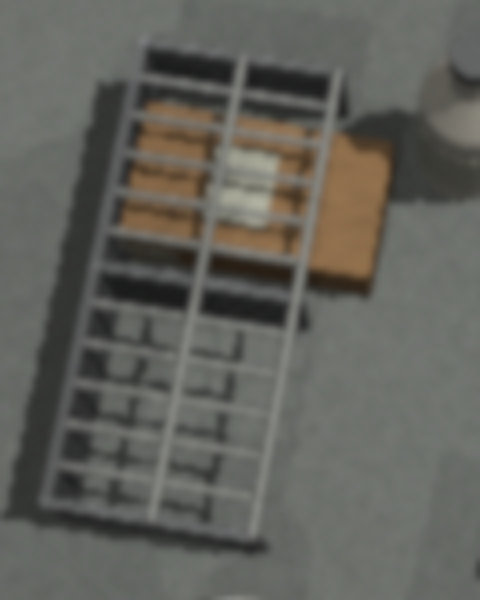

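The upright brown carton fits the description: its thin axis points to the bay and its top is at z=0.160. I'll push it with the fingers partly open so there are two points of contact. First I'll write a planner that gives tool-frame rows.

```bash
cat > plan.py <<'E'
from h import *
from scipy.spatial.transform import Rotation as Ro
def rows(target,phi_deg,step=36,maxn=5,R0=None,p0=None):
    s=r.state();p=np.array(s["eef_pos"]);R=Ro.from_quat(s["eef_rot"])
    f=np.radians(phi_deg);y=np.array([np.cos(f),np.sin(f),0]);z=np.array([0,0,-1.]);RT=Ro.from_matrix(np.stack([np.cross(y,z),y,z],1))
    print("now",s["clock"],p.round(4),"phi",np.degrees(np.arctan2(*R.as_matrix()[[1,0],1])).round(2),"F",np.round(s["ft_force"],1),"q",np.round(s["joint_pos"],2),"w",round(s["width"],4))
    T=np.array(target)
    n=max(1,int(np.ceil(np.linalg.norm(T-p)*1000/step)),int(np.ceil(np.degrees((R.inv()*RT).magnitude())/6.8)))
    print("n rows",n)
    rv=(R.inv()*RT).as_rotvec()/n
    for i in range(n):
        d=R.inv().apply((T-p)/(n-i))/.04
        print(np.round(d,2).tolist(),np.round(np.degrees(rv),1).tolist())
        p=p+(T-p)/(n-i);R=R*Ro.from_rotvec(rv)
E
python3 -c "
from plan import *
rows((.5,.25,.26),20)"
```

```text
now 0.6 [0.1605 0.604  0.2313] phi 75.11 F [-0.2 -0.8  1.2] q [ 1.22  0.49  1.35  0.    1.3  -0.1 ] w 0.0854
n rows 14
[-0.75, -0.46, -0.05] [-0.0, 0.0, 3.9]
[-0.78, -0.4, -0.05] [-0.0, 0.0, 3.9]
[-0.8, -0.35, -0.05] [-0.0, 0.0, 3.9]
[-0.83, -0.29, -0.05] [-0.0, 0.0, 3.9]
[-0.84, -0.24, -0.05] [-0.0, 0.0, 3.9]
[-0.86, -0.18, -0.05] [-0.0, 0.0, 3.9]
[-0.87, -0.12, -0.05] [-0.0, 0.0, 3.9]
[-0.87, -0.06, -0.05] [-0.0, 0.0, 3.9]
[-0.88, 0.0, -0.05] [-0.0, 0.0, 3.9]
[-0.87, 0.06, -0.05] [-0.0, 0.0, 3.9]
[-0.87, 0.12, -0.05] [-0.0, 0.0, 3.9]
[-0.86, 0.18, -0.05] [-0.0, 0.0, 3.9]
[-0.84, 0.24, -0.05] [-0.0, 0.0, 3.9]
[-0.82, 0.3, -0.05] [-0.0, 0.0, 3.9]
```

>>> apply_moves --steps '[{"travel":[-0.75,-0.46,-0.08],"turn":[0,0,3.9],"gripper":0},{"travel":[-0.78,-0.4,-0.08],"turn":[0,0,3.9],"gripper":0},{"travel":[-0.8,-0.35,-0.08],"turn":[0,0,3.9],"gripper":0},{"travel":[-0.83,-0.29,-0.08],"turn":[0,0,3.9],"gripper":0},{"travel":[-0.84,-0.24,-0.08],"turn":[0,0,3.9],"gripper":0}]'

```text
clock: 1.02
eef_pos: [0.2828, 0.4763, 0.2475]
eef_rot: [0.297, 0.955, 0.0, 0.0]
ft_force: [0.6, -0.8, 0.2]
width: 0.0428
```

>>> apply_moves --steps '[{"travel":[-0.86,-0.18,-0.08],"turn":[0,0,3.9],"gripper":0},{"travel":[-0.87,-0.12,-0.08],"turn":[0,0,3.9],"gripper":0},{"travel":[-0.87,-0.06,-0.08],"turn":[0,0,3.9],"gripper":0},{"travel":[-0.88,0,-0.05],"turn":[0,0,3.9],"gripper":0},{"travel":[-0.87,0.06,-0.05],"turn":[0,0,3.9],"gripper":0}]'

```text
clock: 1.43
eef_pos: [0.4044, 0.3498, 0.2612]
eef_rot: [0.455, 0.891, 0.0, 0.0]
ft_force: [0.9, 0.4, -0.1]
width: 0.0424
```

>>> apply_moves --steps '[{"travel":[-0.87,0.12,-0.05],"turn":[0,0,3.9],"gripper":0},{"travel":[-0.86,0.18,-0.05],"turn":[0,0,3.9],"gripper":0},{"travel":[-0.84,0.24,-0.05],"turn":[0,0,3.9],"gripper":0},{"travel":[-0.82,0.3,-0.05],"turn":[0,0,3.9],"gripper":0}]'

```text
clock: 1.77
eef_pos: [0.5021, 0.2492, 0.2691]
eef_rot: [0.571, 0.821, 0.0, 0.0]
ft_force: [0.8, 1.1, -0.0]
width: 0.0429
```

```bash
python3 -c "
from plan import *
rows((.487,-.228,.26),-6.1)"
```

```text
now 1.7667 [0.5021 0.2492 0.2691] phi 20.31 F [ 0.8  1.1 -0. ] q [ 0.35  0.37  1.45  0.    1.32 -0.  ] w 0.0429
n rows 14
[-0.79, -0.32, 0.02] [0.0, -0.0, 1.9]
[-0.8, -0.29, 0.02] [0.0, -0.0, 1.9]
[-0.81, -0.27, 0.02] [0.0, -0.0, 1.9]
[-0.82, -0.24, 0.02] [0.0, -0.0, 1.9]
[-0.83, -0.21, 0.02] [0.0, -0.0, 1.9]
[-0.83, -0.19, 0.02] [0.0, -0.0, 1.9]
[-0.84, -0.16, 0.02] [0.0, -0.0, 1.9]
[-0.84, -0.13, 0.02] [0.0, -0.0, 1.9]
[-0.85, -0.1, 0.02] [0.0, -0.0, 1.9]
[-0.85, -0.08, 0.02] [0.0, -0.0, 1.9]
[-0.85, -0.05, 0.02] [0.0, -0.0, 1.9]
[-0.85, -0.02, 0.02] [0.0, -0.0, 1.9]
[-0.85, 0.01, 0.02] [0.0, -0.0, 1.9]
[-0.85, 0.04, 0.02] [0.0, -0.0, 1.9]
```

>>> apply_moves --steps '[{"travel":[-0.79,-0.32,0.02],"turn":[0,0,1.9],"gripper":0},{"travel":[-0.8,-0.29,0.02],"turn":[0,0,1.9],"gripper":0},{"travel":[-0.81,-0.27,0.02],"turn":[0,0,1.9],"gripper":0},{"travel":[-0.82,-0.24,0.02],"turn":[0,0,1.9],"gripper":0},{"travel":[-0.83,-0.21,0.02],"turn":[0,0,1.9],"gripper":0}]'

```text
clock: 2.18
eef_pos: [0.4964, 0.0785, 0.265]
eef_rot: [0.637, 0.771, 0.0, 0.0]
ft_force: [0.2, -0.1, 0.2]
width: 0.0426
```

>>> apply_moves --steps '[{"travel":[-0.83,-0.19,0.02],"turn":[0,0,1.9],"gripper":0},{"travel":[-0.84,-0.16,0.02],"turn":[0,0,1.9],"gripper":0},{"travel":[-0.84,-0.13,0.02],"turn":[0,0,1.9],"gripper":0},{"travel":[-0.85,-0.1,0.02],"turn":[0,0,1.9],"gripper":0},{"travel":[-0.85,-0.08,0.02],"turn":[0,0,1.9],"gripper":0}]'

```text
clock: 2.6
eef_pos: [0.4914, -0.0922, 0.261]
eef_rot: [0.698, 0.716, 0.0, 0.0]
ft_force: [0.8, 0.9, 1.0]
width: 0.0426
```

>>> apply_moves --steps '[{"travel":[-0.85,-0.05,0.02],"turn":[0,0,1.9],"gripper":0},{"travel":[-0.85,-0.02,0.02],"turn":[0,0,1.9],"gripper":0},{"travel":[-0.85,0.01,0.02],"turn":[0,0,1.9],"gripper":0},{"travel":[-0.85,0.04,0.02],"turn":[0,0,1.9],"gripper":0},{"travel":[0,0,0],"turn":[0,0,0],"gripper":0}]'

```text
clock: 3.02
eef_pos: [0.4876, -0.2318, 0.2576]
eef_rot: [0.745, 0.667, -0.0, 0.001]
ft_force: [-0.8, 0.0, -0.2]
width: 0.0428
```

```bash
python3 -c "
from plan import *
rows((.484,-.225,.142),-6.1)
snap('side','s1')
p,d=snap('top','t1')
W=cloud('top',d);z=W[...,2];x=W[...,0];y=W[...,1]
cv2.imwrite('pics/s1b.png',cv2.resize(cv2.imread('pics/s1.png'),(800,600)))"
```

```text
now 3.0167 [ 0.4876 -0.2318  0.2576] phi -6.4 F [-0.8  0.  -0.2] q [-0.55  0.35  1.52 -0.    1.27 -0.44] w 0.0428
n rows 4
[0.04, -0.03, 0.72] [0.0, 0.0, -0.1]
[0.04, -0.03, 0.72] [0.0, 0.0, -0.1]
[0.04, -0.03, 0.72] [0.0, 0.0, -0.1]
[0.04, -0.03, 0.72] [0.0, 0.0, -0.1]
```

View pics/s1b.png

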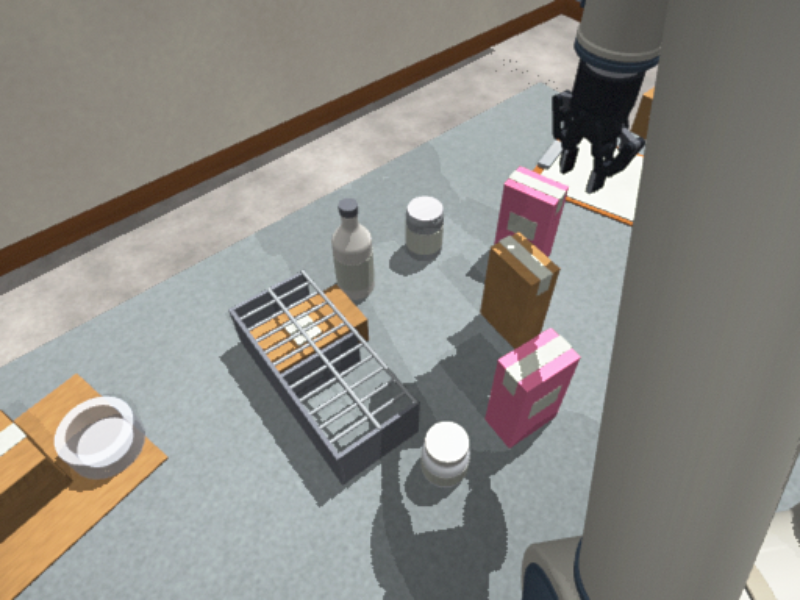

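The gripper hovers behind the carton at enlarged (600,150), and the carton at (520,290) is untouched. Now I'll descend behind its bay-averse face.

>>> apply_moves --steps '[{"travel":[0.04,-0.03,0.72],"turn":[0,0,0],"gripper":0},{"travel":[0.04,-0.03,0.72],"turn":[0,0,0],"gripper":0},{"travel":[0.04,-0.03,0.72],"turn":[0,0,0],"gripper":0},{"travel":[0.04,-0.03,0.72],"turn":[0,0,0],"gripper":0},{"travel":[0.2,0,0],"turn":[0,0,0],"gripper":0}]'

```text
clock: 3.53
eef_pos: [0.4821, -0.2097, 0.1385]
eef_rot: [0.743, 0.669, -0.001, -0.003]
ft_force: [-1.3, 1.1, -1.8]
width: 0.0426
```

>>> apply_moves --steps '[{"travel":[0.2,0,0],"turn":[0,0,0],"gripper":0},{"travel":[0.15,0,0],"turn":[0,0,0],"gripper":0},{"travel":[0.15,0,0],"turn":[0,0,0],"gripper":0},{"travel":[0.15,0,0],"turn":[0,0,0],"gripper":0},{"travel":[0.15,0,0],"turn":[0,0,0],"gripper":0}]'

```text
clock: 3.95
eef_pos: [0.4886, -0.1794, 0.1437]
eef_rot: [0.744, 0.669, 0.0, 0.001]
ft_force: [1.8, -1.0, 1.3]
width: 0.0427
```

>>> apply_moves --steps '[{"travel":[0.15,0,0],"turn":[0,0,0],"gripper":0},{"travel":[0.15,0,0],"turn":[0,0,0],"gripper":0},{"travel":[0.15,0,0],"turn":[0,0,0],"gripper":0}]'

```text
clock: 4.2
eef_pos: [0.4898, -0.1614, 0.1427]
eef_rot: [0.744, 0.669, 0.0, 0.0]
ft_force: [-0.3, 0.0, 1.3]
width: 0.0424
```

```bash
python3 -c "
from plan import *
print(r.state()['eef_pos'])
p,d=snap('side','s2')
cv2.imwrite('pics/s2b.png',cv2.resize(p[100:292,200:456],(800,600)))"
```

```text
[ 0.48983886 -0.16142517  0.14269487]
```

View pics/s2b.png

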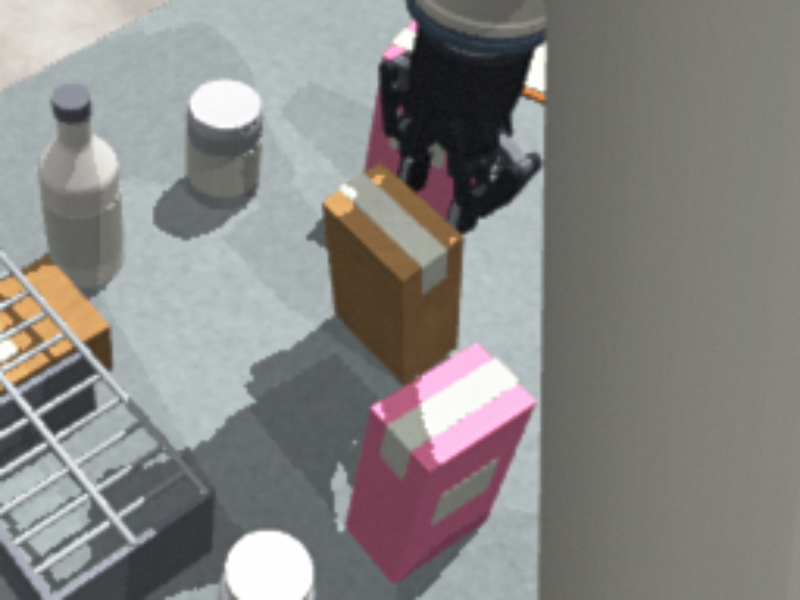

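The carton, top edge at crop (390,215), is tilting towards the bay and pivoting on its foot at about (410,380). I'll keep pushing gently.

>>> apply_moves --steps '[{"travel":[0.15,0,0],"turn":[0,0,0],"gripper":0},{"travel":[0.15,0,0],"turn":[0,0,0],"gripper":0},{"travel":[0.15,0,0],"turn":[0,0,0],"gripper":0},{"travel":[0.15,0,0],"turn":[0,0,0],"gripper":0},{"travel":[0.15,0,0],"turn":[0,0,0],"gripper":0}]'

```text
clock: 4.67
eef_pos: [0.4929, -0.1315, 0.1424]
eef_rot: [0.744, 0.669, -0.0, -0.0]
ft_force: [0.1, -0.6, -0.1]
width: 0.0426
```

```bash
python3 -c "
from plan import *
print(r.state()['eef_pos'])
p,d=snap('side','s3')
cv2.imwrite('pics/s3b.png',cv2.resize(p[100:292,200:456],(800,600)))"
```

```text
[ 0.49289229 -0.13149697  0.14242264]
```

View pics/s3b.png

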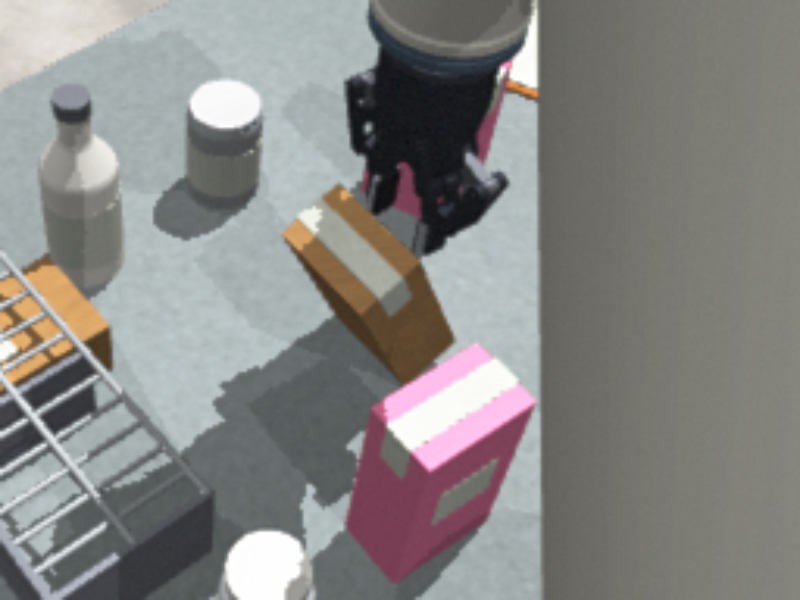

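The carton leans about 20°, with its top now at crop (350,240). I'll nudge slightly more and let it fall.

>>> apply_moves --steps '[{"travel":[0.15,0,0],"turn":[0,0,0],"gripper":0},{"travel":[0.15,0,0],"turn":[0,0,0],"gripper":0},{"travel":[0,0,0],"turn":[0,0,0],"gripper":0},{"travel":[-0.5,0,0],"turn":[0,0,0],"gripper":0},{"travel":[-0.5,0,0],"turn":[0,0,0],"gripper":0}]'

```text
clock: 5.13
eef_pos: [0.49, -0.1598, 0.1425]
eef_rot: [0.743, 0.669, 0.0, 0.0]
ft_force: [-0.1, -0.4, -0.0]
width: 0.043
```

>>> apply_moves --steps '[{"travel":[-0.5,0,0],"turn":[0,0,0],"gripper":0},{"travel":[-0.7,0,0],"turn":[0,0,0],"gripper":0},{"travel":[-0.4,0,0],"turn":[0,0,0],"gripper":0},{"travel":[0,0,0],"turn":[0,0,0],"gripper":0}]'

```text
clock: 5.47
eef_pos: [0.4832, -0.2266, 0.1425]
eef_rot: [0.744, 0.668, -0.0, 0.001]
ft_force: [-0.2, 0.6, -0.3]
width: 0.0428
```

```bash
cat > lie.py <<'E'
from plan import *
import sys
def lie(f):
    p,d=snap('top',f);W=cloud('top',d);z=W[...,2];x=W[...,0];y=W[...,1]
    hsv=cv2.cvtColor(p,cv2.COLOR_BGR2HSV)
    m=(x>.41)&(x<.60)&(y>-.25)&(y<.1)&(z>.046)&(z<.068)
    m=cv2.morphologyEx(m.astype(np.uint8),cv2.MORPH_OPEN,np.ones((3,3)))
    n,lab,st,_=cv2.connectedComponentsWithStats(m);k=1+np.argmax(st[1:,4]);m=lab==k
    rr=cv2.minAreaRect((W[m][:,:2]*1000).astype(np.float32));print(rr,cv2.boxPoints(rr).round().tolist(),np.median(z[m]))
    cv2.imwrite(f'pics/{f}b.png',cv2.resize(p[100:292,150:406],(800,600)))
E
python3 -c "
from lie import *
s=r.state();print(s['eef_pos'],s['clock']);lie('t4')
p,d=snap('side','s4')
cv2.imwrite('pics/s4b.png',cv2.resize(p[100:292,200:456],(800,600)))"
```

```text
[ 0.48317479 -0.22661032  0.14253637] 5.4667
((504.3056640625, -41.30064392089844), (159.99472045898438, 90.30387115478516), 83.85060119628906) [[451.0, -116.0], [541.0, -126.0], [558.0, 33.0], [468.0, 43.0]] 0.05539177856365711
```

View pics/s4b.png

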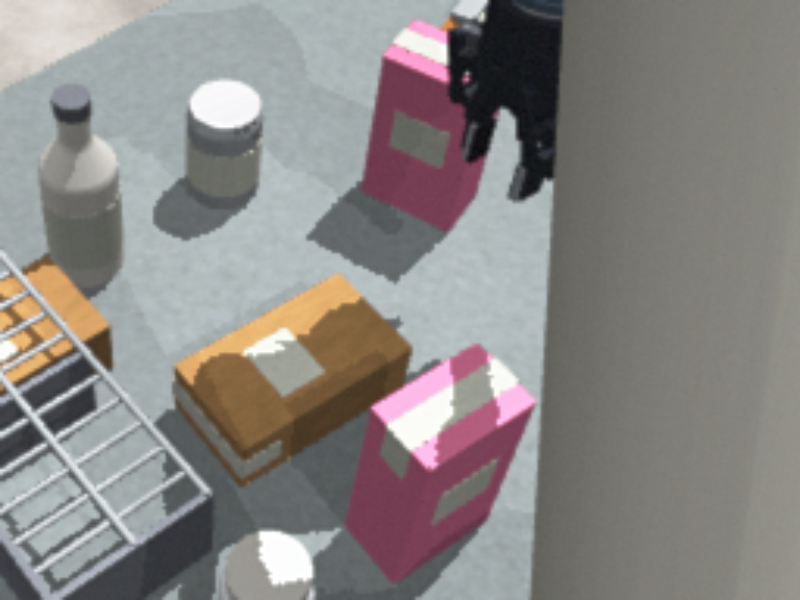

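View pics/t4b.png

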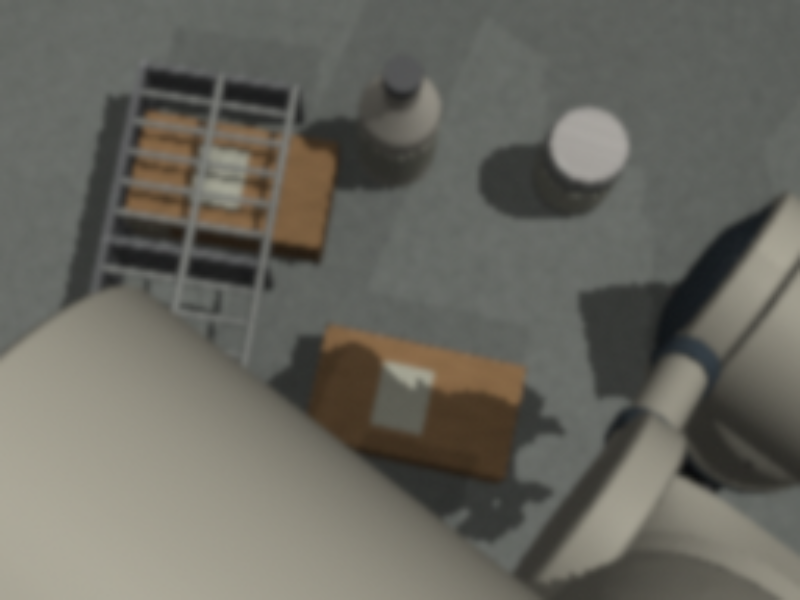

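The carton now lies flat at centre (0.504, -0.041), with its top at z=0.055 and its head facing the bay. Before going low, I'll check the arm's clearance over the near pink box and the rack.

```bash
python3 - <<'E'
from h import *
s=r.state();print(np.round(s["joint_pos"],3))
a=np.arctan2(-.2266,.4832);u=np.array([np.cos(a),np.sin(a)])
for n in("side","top"):
    d=np.load('pics/%s4.npy'%n[0]);W=cloud(n,d);P=W[d>0].reshape(-1,3)
    P=P[P[:,2]>.165]
    rad=P[:,:2]@u; lat=P[:,:2]@np.array([-u[1],u[0]])
    for lo in np.arange(0,.8,.05):
        m=(rad>lo)&(rad<lo+.05)&(abs(lat)<.2)
        if m.sum()>5: print(n,round(lo,2),m.sum(),"z",P[m,2].min().round(3),P[m,2].max().round(3),"lat",lat[m].min().round(3),lat[m].max().round(3))
E
```

```text
[-0.546  0.475  1.678  0.     0.989 -0.439]
side 0.0 2019 z 0.321 0.419 lat 0.073 0.2
side 0.05 3531 z 0.269 0.518 lat 0.026 0.2
side 0.1 4809 z 0.492 0.616 lat 0.154 0.2
side 0.15 3793 z 0.603 0.678 lat 0.165 0.2
side 0.45 1157 z 0.166 0.536 lat -0.008 0.085
side 0.5 2852 z 0.165 0.524 lat -0.016 0.088
side 0.55 588 z 0.166 0.505 lat -0.001 0.085
top 0.2 416 z 0.81 0.838 lat 0.176 0.2
top 0.25 9188 z 0.835 0.857 lat 0.098 0.2
top 0.3 19851 z 0.706 0.856 lat -0.026 0.2
top 0.35 7251 z 0.522 0.828 lat -0.055 0.2
top 0.4 3479 z 0.523 0.645 lat -0.059 0.088
top 0.45 3302 z 0.242 0.551 lat -0.075 0.086
top 0.5 4505 z 0.194 0.535 lat -0.079 0.086
top 0.55 1564 z 0.462 0.533 lat -0.072 0.082
```

```bash
python3 - <<'E'
from plan import *
f=np.radians(-5.5);u=np.array([-np.sin(f),np.cos(f)])
print(np.array([.496,-.121])-.045*u)
rows((.4905,-.166,.034),-5.5,step=30)
E
```

```text
[ 0.49168694 -0.16579283]
now 5.5667 [ 0.483  -0.224   0.1424] phi -6.16 F [0.4 0.3 0.8] q [-0.55  0.47  1.68  0.    0.99 -0.44] w 0.0425
n rows 5
[0.29, 0.01, 0.54] [-0.0, -0.0, -0.1]
[0.29, 0.01, 0.54] [-0.0, -0.0, -0.1]
[0.29, 0.01, 0.54] [-0.0, -0.0, -0.1]
[0.29, 0.01, 0.54] [-0.0, -0.0, -0.1]
[0.29, 0.01, 0.54] [-0.0, -0.0, -0.1]
```

Clearances are fine: the wrist sits well above 0.16 and the flange stays over 80 mm from the pink box sideways. I'll descend behind the foot end.

>>> apply_moves --steps '[{"travel":[0.7,0,0.1],"turn":[0,0,0],"gripper":0},{"travel":[0.5,0,0.6],"turn":[0,0,0],"gripper":0},{"travel":[0.25,0,0.7],"turn":[0,0,0],"gripper":0},{"travel":[0,0,0.7],"turn":[0,0,0],"gripper":0},{"travel":[0,0,0.6],"turn":[0,0,0],"gripper":0}]'

```text
clock: 5.98
eef_pos: [0.4891, -0.1641, 0.0332]
eef_rot: [0.743, 0.669, -0.0, -0.0]
ft_force: [1.3, -0.2, 0.7]
width: 0.0424
```

>>> apply_moves --steps '[{"travel":[0.2,0,0],"turn":[0,0,0],"gripper":0},{"travel":[0.2,0,0],"turn":[0,0,0],"gripper":0}]'

```text
clock: 6.15
eef_pos: [0.4904, -0.1486, 0.0341]
eef_rot: [0.744, 0.669, -0.0, -0.001]
ft_force: [0.0, 0.6, 0.2]
width: 0.0429
```

```bash
python3 -c "
from plan import *
rows((.4955,-.132,.034),-6.1)
p,d=snap('side','s5')
cv2.imwrite('pics/s5b.png',cv2.resize(p[60:348,128:512],(800,600)))"
```

```text
now 6.15 [ 0.4904 -0.1486  0.0341] phi -6.08 F [0.  0.6 0.2] q [-0.41  0.63  1.81  0.    0.71 -0.3 ] w 0.0429
n rows 1
[0.43, 0.08, 0.0] [-0.1, -0.0, 0.0]
```

View pics/s5b.png

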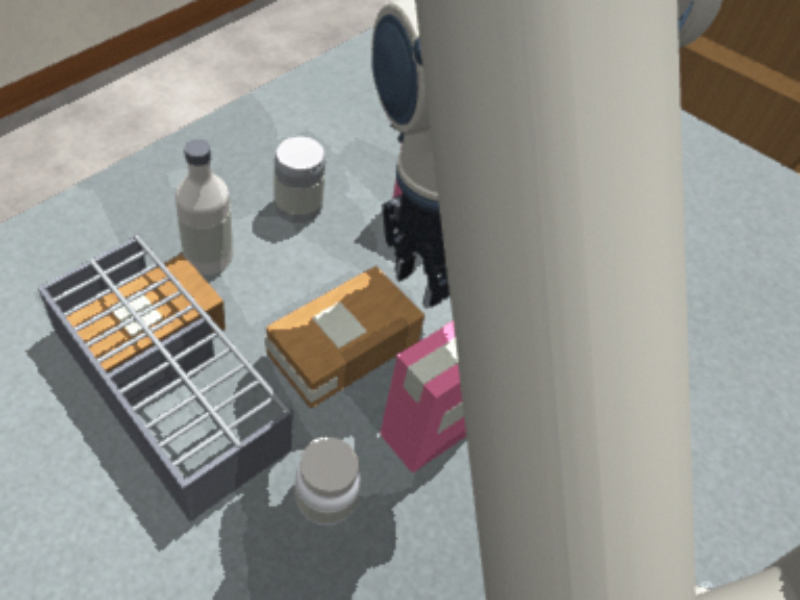

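The gripper, at (420,260), is right behind the carton's foot end (345,335) and clear of the pink box. Pushing now.

>>> apply_moves --steps '[{"travel":[0.25,0.07,0],"turn":[0,0,0],"gripper":0},{"travel":[0.2,0,0],"turn":[0,0,0],"gripper":0},{"travel":[0.25,0,0],"turn":[0,0,0],"gripper":0},{"travel":[0.3,0,0],"turn":[0,0,0],"gripper":0},{"travel":[0.3,0,0],"turn":[0,0,0],"gripper":0}]'

```text
clock: 6.62
eef_pos: [0.5004, -0.0983, 0.0358]
eef_rot: [0.744, 0.669, 0.001, 0.001]
ft_force: [0.1, -6.9, 6.0]
width: 0.0426
```

>>> apply_moves --steps '[{"travel":[0.3,0,0],"turn":[0,0,0],"gripper":0},{"travel":[0.3,0,0],"turn":[0,0,0],"gripper":0},{"travel":[0.25,0,0],"turn":[0,0,0],"gripper":0},{"travel":[0.15,0,0],"turn":[0,0,0],"gripper":0},{"travel":[0,0,0],"turn":[0,0,0],"gripper":0}]'

```text
clock: 7.03
eef_pos: [0.504, -0.0576, 0.0353]
eef_rot: [0.743, 0.669, 0.0, 0.001]
ft_force: [-0.6, -0.3, 0.4]
width: 0.0425
```

```bash
python3 -c "
from lie import *
rows((.518,.0415,.034),-3.4,step=10)
p,d=snap('side','s6')
cv2.imwrite('pics/s6b.png',cv2.resize(p[60:348,128:512],(800,600)))
lie('t6')"
```

```text
now 7.0333 [ 0.504  -0.0576  0.0353] phi -6.02 F [-0.6 -0.3  0.4] q [-0.23  0.62  1.82  0.    0.69 -0.13] w 0.0425
n rows 11
[0.23, 0.01, 0.0] [0.0, 0.0, -0.2]
[0.23, 0.01, 0.0] [0.0, 0.0, -0.2]
[0.23, 0.01, 0.0] [0.0, 0.0, -0.2]
[0.23, 0.01, 0.0] [0.0, 0.0, -0.2]
[0.23, 0.01, 0.0] [0.0, 0.0, -0.2]
[0.23, 0.01, 0.0] [0.0, 0.0, -0.2]
[0.23, 0.01, 0.0] [0.0, 0.0, -0.2]
[0.23, 0.01, 0.0] [0.0, 0.0, -0.2]
[0.23, 0.02, 0.0] [0.0, 0.0, -0.2]
[0.23, 0.02, 0.0] [0.0, 0.0, -0.2]
[0.23, 0.02, 0.0] [0.0, 0.0, -0.2]
((552.2772827148438, 65.97672271728516), (45.95771026611328, 17.533174514770508), 76.959228515625) [[539.0, 46.0], [556.0, 42.0], [566.0, 86.0], [549.0, 90.0]] 0.055066118391266995
```

View pics/s6b.png

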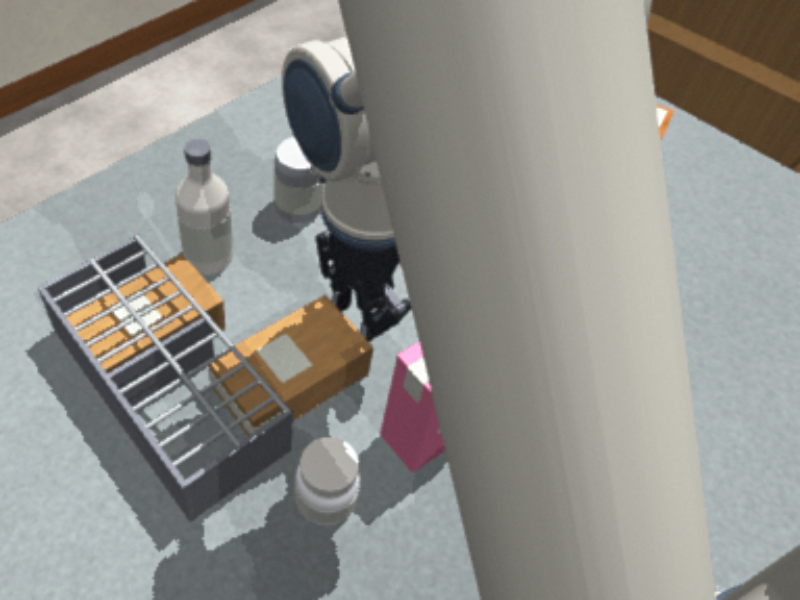

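View pics/t6b.png

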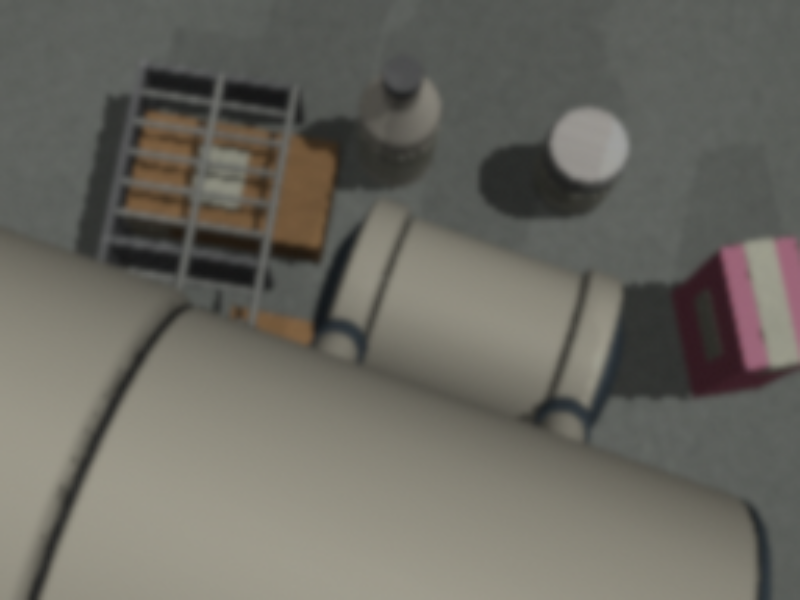

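The head is entering the bay at (250,380), clear of both side walls. I'll check the yaw from the side cloud.

```bash
cat > sc.py <<'E'
from h import *
def sc(f):
    d=np.load(f'pics/{f}.npy');p=cv2.imread(f'pics/{f}.png');W=cloud('side',d);x,y,z=W[...,0],W[...,1],W[...,2]
    h=cv2.cvtColor(p,cv2.COLOR_BGR2HSV)
    for nm,(a,b,c,e) in dict(carton=(.43,.598,-.2,.24),stock=(.62,.73,0,.24)).items():
        m=(x>a)&(x<b)&(y>c)&(y<e)&(z>.047)&(z<.064)&(d>0)
        m&=((h[...,0]>5)&(h[...,0]<22)&(h[...,1]>90))
        P=W[m];rr=cv2.minAreaRect((P[:,:2]*1000).astype(np.float32));print(nm,m.sum(),rr,cv2.boxPoints(rr).round().tolist())
E
python3 -c "
from sc import *
sc('s0') if 0 else None
sc('s4');sc('s6')"
```

```text
carton 1882 ((504.75537109375, -39.65052032470703), (159.91549682617188, 90.66544342041016), 83.68634033203125) [[451.0, -114.0], [541.0, -124.0], [559.0, 35.0], [468.0, 45.0]]
stock 1224 ((666.98828125, 121.29227447509766), (156.38204956054688, 90.50794982910156), 86.83094787597656) [[617.0, 46.0], [708.0, 41.0], [716.0, 197.0], [626.0, 202.0]]
carton 1804 ((511.9123840332031, 35.82071304321289), (160.90187072753906, 90.51289367675781), 84.30315399169922) [[459.0, -40.0], [549.0, -49.0], [565.0, 111.0], [475.0, 120.0]]
stock 1228 ((666.9593505859375, 121.32893371582031), (156.00241088867188, 90.43877410888672), 86.32574462890625) [[617.0, 46.0], [707.0, 41.0], [717.0, 196.0], [627.0, 202.0]]
```

>>> apply_moves --steps '[{"travel":[0.2,0.01,0],"turn":[0,0,-0.2],"gripper":0},{"travel":[0.25,0.01,0],"turn":[0,0,-0.3],"gripper":0},{"travel":[0.25,0.01,0],"turn":[0,0,-0.3],"gripper":0},{"travel":[0.25,0.01,0],"turn":[0,0,-0.3],"gripper":0},{"travel":[0.25,0.01,0],"turn":[0,0,-0.3],"gripper":0}]'

```text
clock: 7.55
eef_pos: [0.5105, -0.0113, 0.0348]
eef_rot: [0.736, 0.678, 0.0, 0.0]
ft_force: [0.3, -5.2, 5.0]
width: 0.0425
```

>>> apply_moves --steps '[{"travel":[0.25,0.01,0],"turn":[0,0,-0.3],"gripper":0},{"travel":[0.25,0.01,0],"turn":[0,0,-0.3],"gripper":0},{"travel":[0.25,0.01,0],"turn":[0,0,-0.3],"gripper":0},{"travel":[0.15,0.01,0],"turn":[0,0,-0.3],"gripper":0},{"travel":[0.1,0,0],"turn":[0,0,0],"gripper":0}]'

```text
clock: 7.97
eef_pos: [0.515, 0.0288, 0.0347]
eef_rot: [0.728, 0.686, 0.0, 0.0]
ft_force: [-0.5, -6.5, 6.3]
width: 0.0426
```

```bash
python3 -c "
from plan import *
rows((.518,.0415,.034),-3.4,step=10)
p,d=snap('side','s7')
cv2.imwrite('pics/s7b.png',cv2.resize(p[60:348,128:512],(800,600)))
from sc import *
sc('s7')"
```

```text
now 7.9667 [0.515  0.0288 0.0347] phi -3.45 F [-0.5 -6.5  6.3] q [-0.06  0.63  1.8  -0.    0.71  0.  ] w 0.0426
n rows 2
[0.16, 0.03, 0.01] [0.0, 0.0, -0.0]
[0.16, 0.03, 0.01] [0.0, 0.0, -0.0]
carton 1722 ((518.3861694335938, 121.9777603149414), (160.27911376953125, 90.4808578491211), 87.25425720214844) [[469.0, 44.0], [560.0, 40.0], [567.0, 200.0], [477.0, 204.0]]
stock 1237 ((666.8807373046875, 121.60933685302734), (155.16293334960938, 90.45529174804688), 86.36933135986328) [[617.0, 47.0], [707.0, 41.0], [717.0, 196.0], [627.0, 202.0]]
```

View pics/s7b.png

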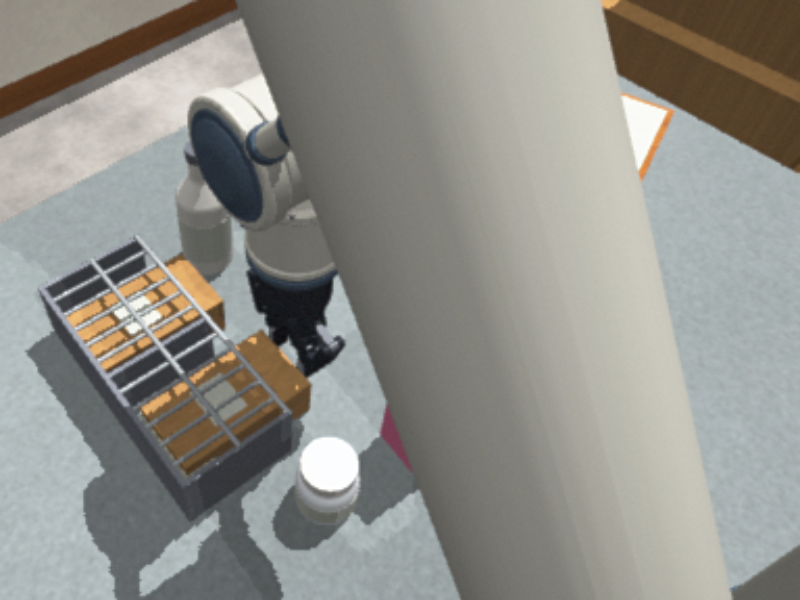

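The carton is almost home: its foot end sticks out at (285,380), about 10 mm short. I'll push slowly, watching the force.

>>> apply_moves --steps '[{"travel":[0.06,0,0],"turn":[0,0,0],"gripper":0},{"travel":[0.06,0,0],"turn":[0,0,0],"gripper":0},{"travel":[0,0,0],"turn":[0,0,0],"gripper":0}]'

```text
clock: 8.27
eef_pos: [0.515, 0.0333, 0.0345]
eef_rot: [0.728, 0.685, 0.0, 0.0]
ft_force: [1.0, -1.0, 0.1]
width: 0.0428
```

>>> apply_moves --steps '[{"travel":[0.06,0,0],"turn":[0,0,0],"gripper":0},{"travel":[0.04,0,0],"turn":[0,0,0],"gripper":0}]'

```text
clock: 8.43
eef_pos: [0.5152, 0.0371, 0.0345]
eef_rot: [0.728, 0.685, -0.0, 0.0]
ft_force: [0.7, -4.8, 2.6]
width: 0.0426
```

>>> apply_moves --steps '[{"travel":[0.04,0,0],"turn":[0,0,0],"gripper":0}]'

```text
clock: 8.52
eef_pos: [0.5153, 0.0388, 0.0345]
eef_rot: [0.728, 0.685, -0.0, 0.0]
ft_force: [-0.5, -4.2, 2.6]
width: 0.0427
```

>>> apply_moves --steps '[{"travel":[0.04,0,0],"turn":[0,0,0],"gripper":0}]'

```text
clock: 8.6
eef_pos: [0.5154, 0.0405, 0.0345]
eef_rot: [0.728, 0.685, -0.0, -0.0]
ft_force: [-0.4, -4.1, 1.9]
width: 0.0426
```

>>> apply_moves --steps '[{"travel":[0.04,0,0],"turn":[0,0,0],"gripper":0}]'

```text
clock: 8.68
eef_pos: [0.5158, 0.0409, 0.0345]
eef_rot: [0.728, 0.686, -0.001, 0.001]
ft_force: [-0.5, -43.2, 3.1]
width: 0.0425
```

>>> apply_moves --steps '[{"travel":[0.03,0,0],"turn":[0,0,0],"gripper":0}]'

```text
clock: 8.77
eef_pos: [0.5159, 0.0409, 0.0345]
eef_rot: [0.728, 0.686, -0.001, 0.001]
ft_force: [-2.4, -54.1, 3.9]
width: 0.0427
```

A hard stop at 54 N, at the predicted position, so it is home. I'll back off level, then go up.

>>> apply_moves --steps '[{"travel":[-0.15,0,0],"turn":[0,0,0],"gripper":0},{"travel":[-0.4,0,0],"turn":[0,0,0],"gripper":0},{"travel":[-0.7,0,0],"turn":[0,0,0],"gripper":0},{"travel":[-0.4,0,-0.4],"turn":[0,0,0],"gripper":0},{"travel":[0,0,-0.8],"turn":[0,0,0],"gripper":0}]'

```text
clock: 9.18
eef_pos: [0.5097, -0.0245, 0.0804]
eef_rot: [0.729, 0.685, -0.002, -0.002]
ft_force: [-0.4, 0.9, 0.1]
width: 0.0429
```

>>> apply_moves --steps '[{"travel":[0,0,-0.8],"turn":[0,0,0],"gripper":0},{"travel":[0,0,-0.9],"turn":[0,0,0],"gripper":0},{"travel":[0,0,-0.9],"turn":[0,0,0],"gripper":0},{"travel":[0,0,-0.9],"turn":[0,0,0],"gripper":0},{"travel":[0,0,-0.9],"turn":[0,0,0],"gripper":0}]'

```text
clock: 9.6
eef_pos: [0.511, -0.0221, 0.2603]
eef_rot: [0.728, 0.685, 0.0, -0.0]
ft_force: [1.5, -0.4, 0.4]
width: 0.0428
```

>>> apply_moves --steps '[{"travel":[-0.8,0,0],"turn":[0,0,0],"gripper":0},{"travel":[-0.9,0,0],"turn":[0,0,0],"gripper":0},{"travel":[-0.9,0,0],"turn":[0,0,0],"gripper":0},{"travel":[-0.9,0,0],"turn":[0,0,0],"gripper":0},{"travel":[-0.9,0,0],"turn":[0,0,0],"gripper":0}]'

```text
clock: 10.02
eef_pos: [0.5005, -0.1994, 0.2585]
eef_rot: [0.728, 0.685, 0.0, -0.0]
ft_force: [1.7, 0.1, 1.0]
width: 0.0428
```

>>> apply_moves --steps '[{"travel":[-0.9,0,0],"turn":[0,0,0],"gripper":0},{"travel":[-0.9,0,0],"turn":[0,0,0],"gripper":0},{"travel":[-0.6,0,0],"turn":[0,0,0],"gripper":0},{"travel":[0,0,0],"turn":[0,0,0],"gripper":0}]'

```text
clock: 10.35
eef_pos: [0.4947, -0.2981, 0.258]
eef_rot: [0.729, 0.684, -0.0, 0.0]
ft_force: [-0.1, 0.2, 0.4]
width: 0.0428
```

```bash
python3 - <<'E'
from plan import *
s=r.state();print(s['clock'],s['eef_pos'],s['ft_force'])
p,d=snap('side','s8')
q,e=snap('top','t8')
cv2.imwrite('pics/f8.png',np.hstack([cv2.resize(p[110:300,130:383-63],(400,400)),cv2.resize(q[100:290,130:320],(400,400))]))
from sc import *
sc('s8')
W0=cloud('top',np.load('pics/top0.npy'));W1=cloud('top',e)
for n,c in (("jar",(.383,.1)),("can",(.71,-.154)),("spray",(.715,-.006)),("pinkA",(.364,-.035)),("pinkB",(.587,-.282))):
    for W in(W0,W1):
        m=(np.hypot(W[...,0]-c[0],W[...,1]-c[1])<.06)&(W[...,2]>.065)&(W[...,2]<.2);print(n,m.sum(),W[m].mean(0).round(4) if m.any() else None)
E
```

```text
10.35 [ 0.49468414 -0.29808034  0.25800578] [-0.10583062  0.24066482  0.38082576]
carton 1597 ((519.3209228515625, 131.06300354003906), (154.43556213378906, 91.5195541381836), 87.42720794677734) [[470.0, 56.0], [562.0, 52.0], [569.0, 206.0], [477.0, 210.0]]
stock 1221 ((666.8191528320312, 121.25286865234375), (155.85800170898438, 90.60298156738281), 86.75753021240234) [[617.0, 46.0], [708.0, 41.0], [716.0, 196.0], [626.0, 202.0]]
jar 463 [0.3825 0.0996 0.0792]
jar 0 None
can 627 [ 0.706  -0.1526  0.0947]
can 616 [ 0.7061 -0.1527  0.095 ]
spray 727 [ 0.7078 -0.0063  0.1339]
spray 724 [ 0.7078 -0.0061  0.1341]
pinkA 1139 [ 0.3636 -0.0351  0.1598]
pinkA 822 [ 0.3681 -0.0443  0.1597]
pinkB 1526 [ 0.5826 -0.2761  0.144 ]
pinkB 1530 [ 0.5827 -0.276   0.1437]
```

View pics/f8.png

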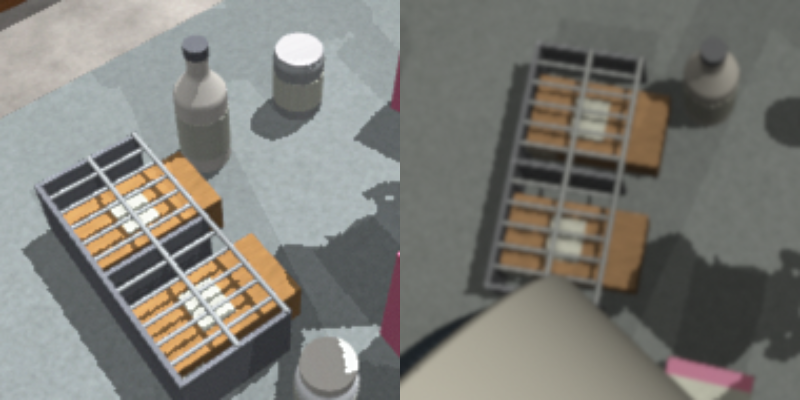

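The carton lies home at the right in the lower bay, sticking out about as far as the stock carton. The bottle, can and jar look unmoved, and the robot is clear. Handing in.

```bash
python3 - <<'E'
from h import *
a=cv2.imread('pics/side0.png')[265:315,260:310].astype(int);b=cv2.imread('pics/s8.png')[265:315,260:310].astype(int)
D0=cloud('side',np.load('pics/side0.npy'));D1=cloud('side',np.load('pics/s8.npy'))
for W in(D0,D1):
    m=(np.hypot(W[...,0]-.383,W[...,1]-.1)<.05)&(W[...,2]>.07)&(W[...,2]<.09);print(m.sum(),W[m].mean(0).round(4))
print(r.finish_job())
E
```

```text
620 [0.3822 0.1031 0.0794]
616 [0.3823 0.103  0.0794]
the job is handed in; nothing more can be done
None
```

I tipped the brown carton over its bay-side foot edge so it lay flat in front of the opening. I then pushed it head first into the empty bay with two fingers on its foot end. It met a hard stop at 54 N at the wrist, right where the back plate should be. I backed the arm off and handed in at about 10.5 s.

**Carton position:** the last pictures show it flat and about 34 mm out of the mouth, against 35 mm nominal. It is within about 1° of square to the rack and about 5 mm off the bay's centreline.

**Other things:** the stock carton, bottle, can, jar and far pink box all measure within about 1 mm of where they started.

**Not fully checked:** the arm hid part of the near pink box in the last top picture. Its reading there shifted by several mm because only part of it showed, so I could not confirm it to the millimetre. I saw no contact with it during the job.

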